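Load the wire feeder and hold its feed dial at the third click

ROBOT

A 6-joint arm with a two-finger parallel gripper is mounted at the origin on the work surface. World frame = base frame: x ahead of the robot, y to its left, z up, the work surface at z = 0. Lengths are in m, angles in rad, forces in N, time in s.
With the tool pointing down it reaches from about 0.3 to 0.775 m from the base axis. Payload 14.6 kg.
Tool frame: the origin (TCP) lies midway between the tips of the shut fingers; the grasp point (between the pads) lies 19 mm behind it (ctrl.tcp_to_grasp is the z of the grasp point in the tool frame, in m); z points along the fingers, y is the line along which they close (so a half turn about z gives the same grasp; the last joint's range is limited). The gripper opens to 94 mm and grips with 3 to 60 N. Pads are 16 mm wide; open, the fingers measure 119 mm over their backs; the gripper's body (75 mm by 177 mm) begins 78 mm behind the grasp point.
Start: joints at [-1.38, 0.3, 1.521, -0, 1.321, -0.067], TCP at [0.14, -0.532, 0.205] pointing down, gripper open.
Joint ranges: [-3.03, 3.03], [-0.79, 2.21], [0.23, 2.52], [-1.04, 4.18], [0, 3.07], [-2.55, 2.55]. Speed limits (rad/s): [2.22, 2.22, 2.57, 3.14, 3.14, 3.14].

INTERFACE

Orientations are given as [roll, pitch, yaw] about the fixed x, y, z axes, in that order (R = Rz(yaw) Ry(pitch) Rx(roll)).
In Python, from station import monitor, camera, ctrl gives the robot as it stands.
- The arm moves only by the tool apply_moves, never from a script. Its argument "plan" is one flat list of numbers, 4 for each row, row after row: the shift along the tool's x, y, z in mm, then the turn about the tool's z in rad. In form: [dx, dy, dz, spin, dx, dy, dz, spin, ...]. A call has 1 to 20 rows; each row shifts and turns the commanded pose from where the row before left it, along the tool's axes as they then stand; what a row does not reach is not made up. A row lasts 1/10 s, in which the tool goes at most 50 mm and 8.59 degrees, less where a joint would pass 70% of its speed; a pose out of reach is approached as far as the arm can. A call is refused whole if a number of a shift passes 50 or a number of a turn 0.15, either way. A call with a gripper value outside its range is refused whole. "hand" is the gripper command: -1 is shut, 1 is fully open, values between are in proportion, set as the call begins (left out, the last holds). The fingers move at their own pace and stop on an object; "squeeze" is the grip in N (left out, the last holds). Time passes only in rows, so rows that do not move let the fingers close. It gives the time, the measured TCP pose, the force, the opening and the grip force at its end, in the units of the state.
- monitor.get_obs(): the state, without advancing time (a new reading comes with each control period).
- camera(name): name is "side" or "top"; returns a dict with "image" (384x512x3 uint8, red, green, blue), "range_z" (384x512 float32, m along the optical axis (not along the pixel's ray), 0 where there is no reading), "mtx" (3x3 intrinsics, pixels), "distortion" ([k1, k2, p1, p2, k3] as OpenCV has them; the pictures are not rectified), "rvec" (rotation vector, rad) and "tvec" (3), from world to camera coordinates, as OpenCV has them. Camera axes: x right, y down, z forward; pixel columns grow to the right and rows downward; lengths in m; the calibration is good to about 2 mm. A picture is of the moment at which its call begins.
- ctrl.hand_in(): hands the job in; it is judged then, once.
The state is a dict: "time_s": time; "qpos": joint angles; "joint_vel": joint speeds; "tau": joint torques, N m; "ee_pos": TCP position; "eef_rot": TCP orientation; "force": force on the tool from outside, world axes, zero at the start; "moment": the same for the moment, N m; "grip_width": finger opening in m; "grip_force": force on a finger pad.
Only numpy, scipy, OpenCV 4.12 (cv2) and the standard library are available. Lean on these libraries where they do the work, as an engineer would, in place of code of your own. Each camera call takes 0.05 s, during which the arm holds its last target. There are 200 camera calls.

TASK

Slide the reel of silver wire (orange flanges) up off its post on the wooden stand and seat it fully down on the feeder's spindle, then let go of it. Only then push the feeder's spring-return dial round by its red peg, clockwise, past two clicks to the third (the green mark, never on to the red one), and finish while still holding it there against its spring. Leave the green reel and the loose hardware undisturbed.

Things in the scene. Friction and masses are not known exactly. Their poses are not given: they have to be found in the camera images.
- reel_silver: Reel of silver wire with orange flanges: an upright cylinder 60 mm across (both flanges), 42 mm high, with a through bore 22 mm across, 0.15 to 0.3 kg. It stands on its flat end over one of the stand's two posts (either one). Origin: centre of its underside, z along the bore, up.
- reel_green: Reel of green wire with black flanges, same size, over the stand's other post. To be left alone. Origin: centre of its underside.
- stand: Fixed wooden stand: base 110 (x) by 260 (y) by 12 mm high, with two steel posts at its y = +75 and y = -75 mm, 14 mm across, rising 56 mm from the base's top (a reel leaves 14 mm of post showing). Stand left or right of the feeder. Origin: centre of its underside, z up.
- feeder: Fixed wire feeder: blue-grey box 200 (x) by 360 (y) mm, flat deck 50 mm above the table, yaw within 0.3 rad of the robot's axes. It carries the reel spindle (in its frame at x = -10, y = -115 mm) and the dial (axis at x = -45, y = +85 mm). Origin: centre of its underside, z up.
- spindle_seat (a point): Where the reel's underside centre comes when seated: on a flat aluminium seat, 60 mm across its flat top, 58 mm above the table and 8 mm above the feeder's deck. The steel spindle is 14 mm across, with a tapered tip, and rises 56 mm from this point along z (up). Axes are those of the feeder.
- dial_axis (a point): Point on the dial's vertical axis at deck height (50 mm above the table), with the feeder's axes. The yellow dial is 92 mm across; a steel crank bar (18 mm wide, top 16 mm above the deck) runs from it to the red peg, 80 mm from this axis. In this frame the peg stands at angle 0.8 - q rad from x towards y, q being joint dial. Nothing near the peg's path is higher than the bar.
- dial_peg (a point): Centre of the top of the dial's upright red peg: 14 mm across, standing 42 mm up from the crank bar, its top 108 mm above the table; it moves with the dial.
- dial_grip: The moving dial: yellow disc, crank bar and red peg in one piece. Origin: on the dial's axis at deck height.
- dial (a joint): Dial angle in rad: 0 = at rest on its stop (first white mark), growing clockwise seen from above. The clicks (detents) lie at 0.4 and 0.8 (white marks), 1.2 (the third, green mark) and 1.6 (red mark, end stop). A spring pulls it back to 0 from everywhere, the clicks do not hold it: at the peg about 2.6 N near 0 and 8 N at 1.2, and some 2 to 3 N more to get over the bump midway between clicks.
- third_mark (a point): Centre of the green mark painted on the deck, 106 mm from the dial's axis; the crank points to it at 1.2 rad.
- caster: Loose caster, wheel up, on a 65 mm square plate, 73 mm high. Leave alone. Origin: centre of its underside.
- bracket: Loose galvanised angle bracket, 40 by 85 mm, 52 mm high. Leave alone. Origin: centre of its base's underside.
- post_cap: Loose domed aluminium post cap, 66 mm across, 38 mm high. Leave alone. Origin: centre of its underside.
Not all that is in view belongs to the job. What is shaped like the reel_silver but blue or pink is not meant.

How it is judged:
By the outcome, as a careful person would: the job done as asked, in the order asked, and still so for the second after the job is handed in, while the arm keeps its last pose, push and grip.
It also fails if it takes over 61 s, if anything falls off the work surface, if the arm or the gripper's body presses on something with over 40 N, if the wrist force passes 120 N, or if a joint passes its speed limit or range.

## Working session

There is one attempt and no reset: what is moved stays moved. The work goes in short steps, Python scripts to look and compute and a tool call to move; the robot and the scene stay as the last step left them, time stands still between calls to the robot, and variables do not carry over. Pictures are saved under pics/ and viewed, at most 10 in all, crops included, and the job is handed in when it is done.

Besides the shell and the picture viewer there is one more tool, called in YAML: its name, and indented under it one key for each argument. apply_moves: Moves the arm, as the interface text tells. Its arguments: {"type":"object","properties":{"plan":{"type":"array","items":{"type":"number"}},"hand":{"type":"number"},"squeeze":{"type":"number"}},"required":["plan"]}

```bash
ls; mkdir -p pics
cat > h.py <<'E'
import numpy as np, cv2
from station import monitor, camera, ctrl
def grab(n):
    c=camera(n); c['R']=cv2.Rodrigues(np.array(c['rvec'],float))[0]; c['t']=np.array(c['tvec'],float).ravel(); return c
def und(c,uv): return cv2.undistortPoints(np.array(uv,float).reshape(-1,1,2),np.array(c['mtx'],float),np.array(c['distortion'],float)).reshape(-1,2)
def plane(c,uv,z):
    p=und(c,uv); d=np.c_[p,np.ones(len(p))]@c['R']; o=-c['R'].T@c['t']
    return o+d*((z-o[2])/d[:,2])[:,None]
def cloud(c):
    h,w=c['range_z'].shape; v,u=np.mgrid[:h,:w]; p=und(c,np.stack([u,v],-1).reshape(-1,2))
    z=c['range_z'].reshape(-1,1); X=np.c_[p,np.ones(len(p))]*z
    X=(X-c['t'])@c['R']; X[z[:,0]<=0]=np.nan; return X.reshape(h,w,3)
def save(c,name,box=None,s=1):
    im=c['image'][:,:,::-1]
    if box: im=im[box[1]:box[3],box[0]:box[2]]
    cv2.imwrite('pics/'+name,cv2.resize(im,None,fx=s,fy=s,interpolation=cv2.INTER_CUBIC))
E
python3 - <<'E'
from h import *
for n in ('top','side'):
    c=grab(n); save(c,n+'0.png',s=1.5); print(n,-c['R'].T@c['t'])
    np.savez('/tmp/'+n+'0.npz',**c)
print(monitor.get_obs())
E
```

```text
pics
top [0.46849428 0.00522931 0.96548243]
side [0.11343249 0.79050141 0.63162473]
{'time_s': 0.1, 'qpos': array([-1.37957199e+00,  3.00417109e-01,  1.52150530e+00, -1.68318049e-05,
        1.32069591e+00, -6.66190127e-02]), 'joint_vel': array([ 0.00083004,  0.00077116, -0.00137165,  0.0013337 ,  0.00014146,
       -0.00115547]), 'tau': array([ 1.35977672e-03, -5.32645190e+01, -3.53281081e+01,  7.09476345e-02,
        2.35492451e-02, -6.29982151e-05]), 'ee_pos': array([ 0.14018672, -0.5315968 ,  0.204948  ]), 'eef_rot': array([-3.14056818e+00, -5.20103642e-05,  2.57847494e-01]), 'force': array([ 0.3302311 , -0.45845068, -0.18135687]), 'moment': array([0.02962444, 0.00028506, 0.01420041]), 'grip_force': 0.0, 'grip_width': 0.0937819600774495}
```

View pics/top0.png

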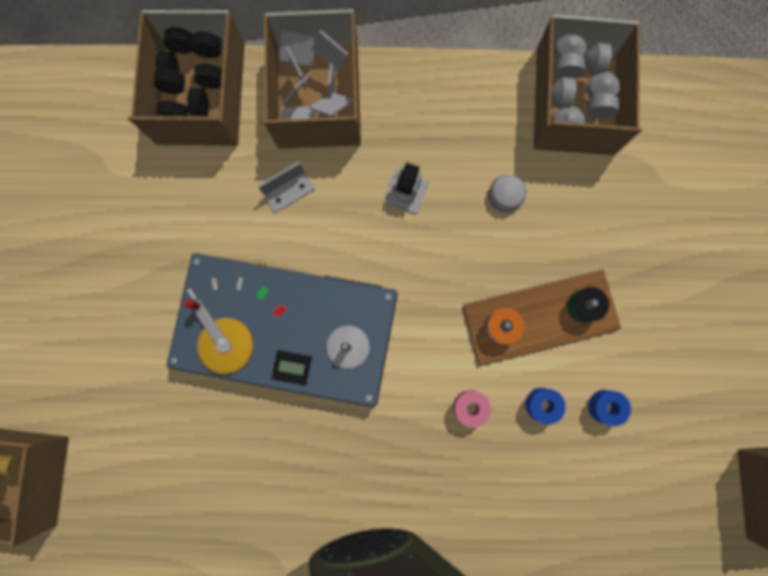

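View pics/side0.png

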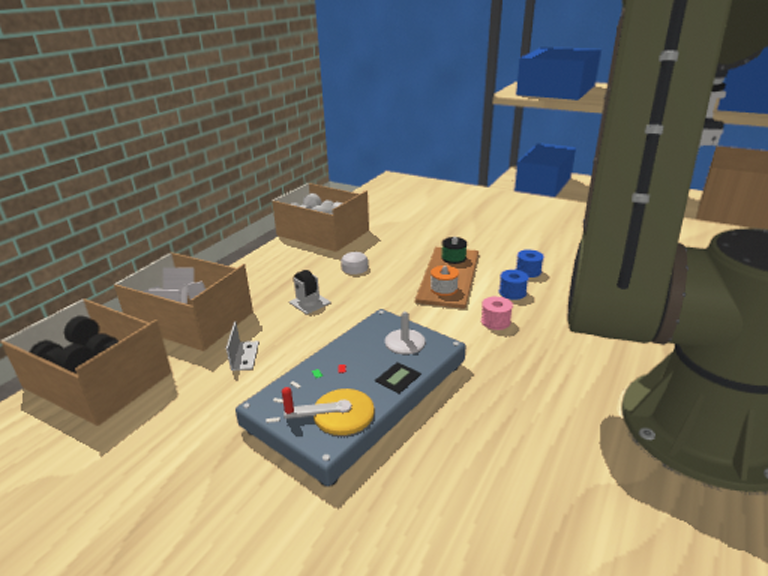

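The top view shows three kinds of candidates. The orange-flanged reel with silver wire is at about (337,217) on the stand post. The green reel with black flanges is at (392,203). The pink (315,273) and blue (364,271), (406,272) decoys stand on the table. Only the orange one fits. In the same image the feeder is at (188,220), its spindle at (231,231), the dial at (150,230) and the peg at (127,203).

Run:
```python
from h import *
t=dict(np.load('/tmp/top0.npz')); s=dict(np.load('/tmp/side0.npz'))
save(t,'crop.png',(290,170,430,290),5)
def mask(c,lo,hi,box):
    h=cv2.cvtColor(c['image'],cv2.COLOR_RGB2HSV); m=cv2.inRange(h,lo,hi); k=np.zeros_like(m); x0,y0,x1,y1=box; k[y0:y1,x0:x1]=m[y0:y1,x0:x1]; return k
def circ(c,m,z):
    cs=max(cv2.findContours(m,0,1)[0],key=cv2.contourArea); P=plane(c,cv2.convexHull(cs).reshape(-1,2),z)
    (x,y),r=cv2.minEnclosingCircle((P[:,:2]*1000).astype(np.float32)); e=cv2.fitEllipse((plane(c,cs.reshape(-1,2),z)[:,:2]*1000).astype(np.float32))
    return (x,y,r),e,cv2.contourArea(cs)
Xt=cloud(t);Xs=cloud(s)
print('orange top',circ(t,mask(t,(5,150,120),(18,255,255),(310,190,360,240)),.054))
print('yellow top',circ(t,mask(t,(18,150,120),(30,255,255),(110,190,190,260)),.058))
m=mask(t,(40,120,80),(80,255,255),(150,180,200,220)); v,u=np.nonzero(m); print('green mark',plane(t,[[u.mean(),v.mean()]],.05),len(u))
m=mask(t,(0,150,80),(5,255,255),(165,180,200,220)); v,u=np.nonzero(m); print('red mark',plane(t,[[u.mean(),v.mean()]],.05),len(u))
m=mask(t,(0,150,60),(5,255,255),(110,190,140,215)); v,u=np.nonzero(m); X=Xt[v,u]; print('peg px',u.min(),u.max(),v.min(),v.max(),plane(t,[[u.mean(),v.mean()]],.1)); k=X[:,2]>.1;print(np.nanmedian(X[k],0),k.sum())
m=mask(s,(0,150,60),(5,255,255),(180,250,205,280)); v,u=np.nonzero(m); k=v<=v.min()+4; print('peg side top',u[k].mean(),v.min(),plane(s,[[u[k].mean(),v.min()+2]],.108))
# points by height in top
def reg(X,c,r,zlo,zhi,n):
    d=np.hypot(X[...,0]-c[0],X[...,1]-c[1])<r; k=d&(X[...,2]>zlo)&(X[...,2]<zhi); p=X[k]; print(n,k.sum(),p.mean(0).round(4),((p.min(0)+p.max(0))/2).round(4),(np.ptp(p,axis=0)).round(4)) if k.sum() else print(n,0)
sp=plane(t,[[231.5,231.5]],.058)[0]; print('seat guess',sp)
for nm,X in(('top',Xt),('side',Xs)):
    reg(X,sp,.06,.08,.13,nm+' spindle'); reg(X,sp,.045,.0545,.064,nm+' seat')
    o=plane(t,[[337,217]],.054)[0]; reg(X,o,.04,.048,.058,nm+' reel top'); reg(X,o,.03,.061,.08,nm+' post')
# feeder deck
k=(Xt[...,2]>.043)&(Xt[...,2]<.057)&(np.abs(Xt[...,0]-sp[0])<.2)&(Xt[...,1]>-.05)
k=cv2.morphologyEx(k.astype(np.uint8),cv2.MORPH_OPEN,np.ones((3,3)))
cs=max(cv2.findContours(k,0,1)[0],key=cv2.contourArea).reshape(-1,2); P=plane(t,cs,.05)[:,:2]
print('deck',cv2.minAreaRect((P*1000).astype(np.float32)))
# stand rect
h=(Xt[...,2]>.008)&(Xt[...,1]<-.08)&(Xt[...,1]>-.45)&(Xt[...,0]>.38)&(Xt[...,0]<.62)
cs=max(cv2.findContours(h.astype(np.uint8),0,1)[0],key=cv2.contourArea).reshape(-1,2); P=plane(t,cs,.012)[:,:2]
print('stand',cv2.minAreaRect((P*1000).astype(np.float32)))
```

```text
orange top ((523.2071533203125, -178.70877075195312, 35.704044342041016), ((524.2777709960938, -178.548583984375), (61.302520751953125, 65.4413070678711), 116.1349105834961), 495.0)
yellow top ((480.7233581542969, 288.9642639160156, 45.243900299072266), ((479.816162109375, 287.9359436035156), (83.40927124023438, 87.17548370361328), 33.87771987915039), 750.0)
green mark [[0.57065802 0.23312434 0.05      ]] 44
red mark [[0.54178754 0.20230251 0.05      ]] 14
peg px 124 131 201 204 [[0.54473239 0.33308782 0.1       ]]
[0.54511037 0.33189404 0.10814124] 17
peg side top 190.6 258 [[0.54551975 0.33772175 0.108     ]]
seat guess [0.48185383 0.0855728  0.058     ]
top spindle 33 [0.4835 0.085  0.1105] [0.4833 0.0854 0.1018] [0.0117 0.0126 0.0323]
top seat 616 [0.4832 0.0857 0.0589] [0.4829 0.0823 0.059 ] [0.0792 0.0791 0.009 ]
top reel top 390 [ 0.5241 -0.1765  0.0551] [ 0.5244 -0.1775  0.0535] [0.0578 0.0585 0.0091]
top post 24 [ 0.5239 -0.1762  0.0664] [ 0.5238 -0.1758  0.0659] [0.0123 0.0119 0.0096]
side spindle 70 [0.4838 0.0892 0.0988] [0.4849 0.0878 0.0981] [0.0127 0.0138 0.0357]
side seat 299 [0.4824 0.0931 0.0588] [0.4859 0.0869 0.0588] [0.0703 0.0696 0.0084]
side reel top 145 [ 0.525  -0.171   0.0549] [ 0.5267 -0.1774  0.053 ] [0.0594 0.0665 0.0095]
side post 13 [ 0.5256 -0.173   0.0657] [ 0.5251 -0.1735  0.0663] [0.0133 0.0063 0.01  ]
deck ((512.2042236328125, 197.12107849121094), (358.754638671875, 200.64739990234375), 80.80941772460938)
stand ((543.6558227539062, -247.84933471679688), (110.44268035888672, 259.7723693847656), 15.387839317321777)
```

View pics/crop.png

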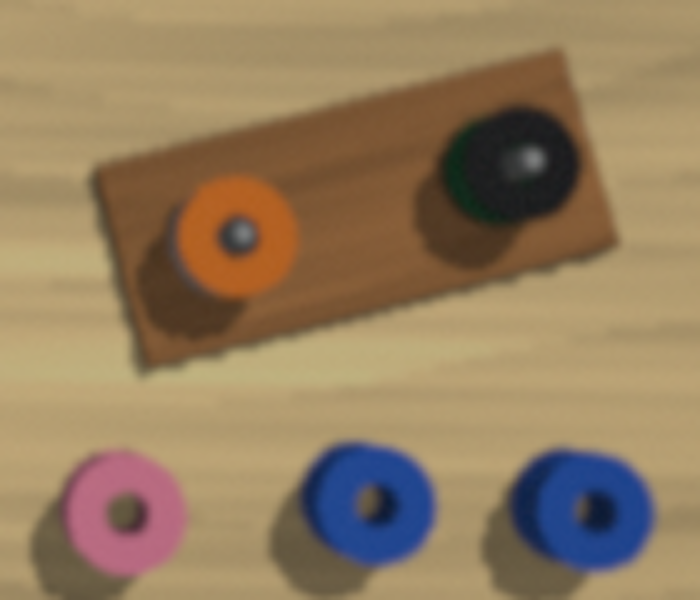

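The crop confirms it: the orange reel with the bare post through it is at crop (237,236). Its centre is about (524,-176) mm, and this agrees with the stand-rectangle fit to within 1 mm. The feeder-rectangle fit (yaw -0.16) agrees with the spindle, peg and green mark. Next I approach the reel.

apply_moves:
  plan: [29,-15,5,0,29,-15,5,0,29,-15,5,0,29,-15,5,0,29,-15,5,0,29,-15,5,0,29,-15,5,0,29,-15,5,0,29,-15,5,0,29,-15,5,0,29,-15,5,0,29,-15,5,0,29,-15,5,0,29,-15,5,0,29,-15,5,0,29,-15,5,0,0,0,0,0,0,0,0,0]
  hand: 1
  squeeze: 25

```text
time_s: 1.9
ee_pos: [0.5275, -0.1811, 0.1249]
eef_rot: [-3.141, 0.001, 0.259]
force: [0.4, -0.1, -0.7]
grip_width: 0.094
grip_force: 0.0
```

```bash
cat > to.py <<'E'
import sys
from h import *
x,y,z=[float(a) for a in sys.argv[1:4]]; o=monitor.get_obs(); p=o['ee_pos']*1000; psi=o['eef_rot'][2]
d=np.array([x,y,z])-p; c,s=np.cos(psi),np.sin(psi)
print('pos',p.round(1),'rot',o['eef_rot'].round(3),'tool d',np.round([d[0]*c+d[1]*s,d[0]*s-d[1]*c,-d[2]],1),'t',o['time_s'],'F',o['force'].round(1),'w',o['grip_width'],'gf',o['grip_force'],'q6',o['qpos'][5])
E
python3 to.py 524 -176.3 17
```

```text
pos [ 527.5 -181.1  124.9] rot [-3.141e+00  1.000e-03  2.590e-01] tool d [ -2.2  -5.6 107.9] t 1.9 F [ 0.4 -0.1 -0.7] w 0.09401754209215621 gf 0.0 q6 0.9155342590481528
```

apply_moves:
  plan: [-2.2,-5.6,0,0,0,0,20,0,0,0,20,0,0,0,20,0,0,0,18,0,0,0,12,0,0,0,10,0,0,0,8,0,0,0,0,0,0,0,0,0]

```text
time_s: 2.9
ee_pos: [0.5243, -0.1767, 0.0179]
eef_rot: [3.141, -0.0, 0.258]
force: [0.0, 0.6, -0.3]
grip_width: 0.0938
grip_force: 0.0
```

apply_moves:
  plan: [0,0,0,0,0,0,0,0,0,0,0,0,0,0,0,0,0,0,0,0,0,0,0,0,0,0,0,0,0,0,0,0,0,0,0,0,0,0,0,0]
  hand: -1
  squeeze: 25

```text
time_s: 3.9
ee_pos: [0.5242, -0.1766, 0.0175]
eef_rot: [3.142, -0.0, 0.258]
force: [-0.3, 0.6, 1.9]
grip_width: 0.0588
grip_force: 24.8
```

```bash
python3 to.py 524 -176.3 145
```

```text
pos [ 524.2 -176.6   17.5] rot [ 3.142 -0.     0.258] tool d [-1.000e-01 -3.000e-01 -1.275e+02] t 3.9 F [-0.3  0.6  1.9] w 0.05883859635302484 gf 24.82007274928037 q6 0.9218309032705251
```

apply_moves:
  plan: [0,0,-3,0,0,0,-6,0,0,0,-10,0,0,0,-12,0,0,0,-14,0,0,0,-15,0,0,0,-15,0,0,0,-15,0,0,0,-15,0,0,0,-15,0,0,0,-10,0,0,0,-5,0,0,0,0,0,0,0,0,0]

```text
time_s: 5.3
ee_pos: [0.5239, -0.1765, 0.152]
eef_rot: [-3.141, 0.001, 0.258]
force: [0.0, 0.2, -2.2]
grip_width: 0.059
grip_force: 24.8
```

```bash
python3 to.py 483.8 85.3 150
```

```text
pos [ 523.9 -176.5  152. ] rot [-3.141e+00  1.000e-03  2.580e-01] tool d [  28.  -263.4    2. ] t 5.3 F [ 0.   0.2 -2.2] w 0.05904629680696665 gf 24.83231441670796 q6 0.9217653317525024
```

apply_moves:
  plan: [2,-10,0,0,2,-16,0,0,2,-20,0,0,2,-20,0,0,2,-20,0,0,2,-20,0,0,2,-20,0,0,2,-20,0,0,2,-20,0,0,2,-20,0,0,2,-20,0,0,2,-20,0,0,2,-18,0,0,2,-12,0,0,0,-7.4,0,0,0,0,0,0,0,0,0,0]

```text
time_s: 7.0
ee_pos: [0.484, 0.085, 0.1524]
eef_rot: [3.141, 0.0, 0.258]
force: [0.5, -0.4, -2.3]
grip_width: 0.0587
grip_force: 24.8
```

```bash
python3 to.py 483.8 85.3 63
python3 - <<'E'
from h import *
t=grab('top'); s=grab('side'); save(s,'side1.png',(220,160,340,260),6)
for nm,c in(('t',t),('s',s)):
    X=cloud(c); h=cv2.cvtColor(c['image'],cv2.COLOR_RGB2HSV)
    m=(cv2.inRange(h,(5,150,80),(18,255,255))>0)&(np.hypot(X[...,0]-.484,X[...,1]-.085)<.07)
    p=X[m]; print(nm,m.sum(),p.min(0).round(4),p.max(0).round(4))
E
```

```text
pos [484.   85.  152.4] rot [3.141 0.    0.258] tool d [-0.2 -0.3 89.4] t 7.0 F [ 0.5 -0.4 -2.3] w 0.0587387996669968 gf 24.847992467111908 q6 1.4124271916172297Traceback (most recent call last):
  File "<stdin>", line 6, in <module>
    return umr_minimum(a, axis, None, out, keepdims, initial, where)
ValueError: zero-size array to reduction operation minimum which has no identity
```

View pics/side1.png

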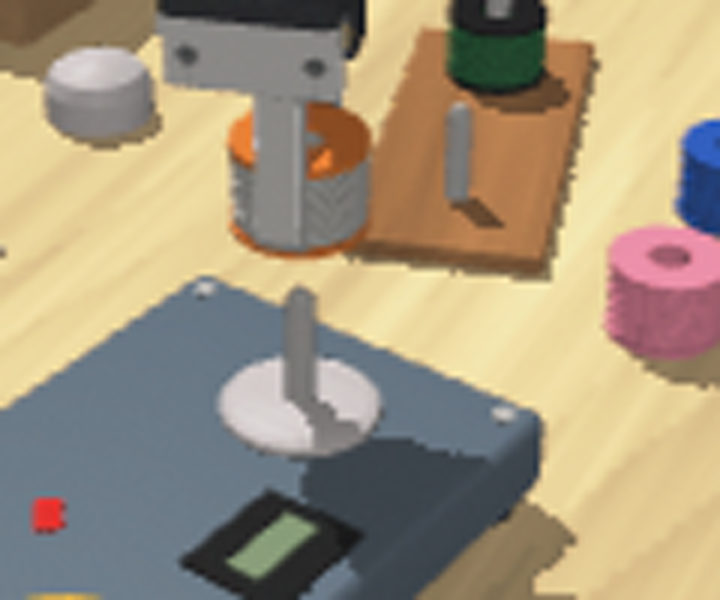

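The side crop shows the reel level and directly above the spindle: reel centre at (300,180), tip at (300,290). The silver post on the stand is now bare. I'll lower it in two stages.

apply_moves:
  plan: [0,0,10,0,0,0,12,0,0,0,8,0,0,0,6,0,0,0,6,0,0,0,6,0,0,0,6,0,0,0,6,0,0,0,6,0,0,0,6,0,0,0,5,0,0,0,4,0,0,0,0,0,0,0,0,0]

```text
time_s: 8.5
ee_pos: [0.4841, 0.0852, 0.0715]
eef_rot: [3.142, -0.0, 0.258]
force: [-0.4, -0.5, -2.9]
grip_width: 0.0588
grip_force: 24.8
```

```bash
python3 to.py 483.8 85.3 63.5
```

```text
pos [484.1  85.2  71.5] rot [ 3.142 -0.     0.258] tool d [-0.3 -0.1  8. ] t 8.5 F [-0.4 -0.5 -2.9] w 0.05878746750563913 gf 24.847740129043814 q6 1.412753004188552
```

apply_moves:
  plan: [0,0,3,0,0,0,2,0,0,0,1.5,0,0,0,1,0,0,0,0.5,0,0,0,0,0,0,0,0,0]

```text
time_s: 9.2
ee_pos: [0.4841, 0.0852, 0.0635]
eef_rot: [3.142, -0.0, 0.258]
force: [-0.2, 0.5, -0.9]
grip_width: 0.0586
grip_force: 24.9
```

apply_moves:
  plan: [0,0,0.5,0,0,0,0,0]

```text
time_s: 9.4
ee_pos: [0.4841, 0.0853, 0.0635]
eef_rot: [3.142, -0.0, 0.258]
force: [-4.5, -0.2, 7.1]
grip_width: 0.0588
grip_force: 25.0
```

apply_moves:
  plan: [0,0,0,0,0,0,0,0,0,0,0,0,0,0,0,0,0,0,0,0,0,0,0,0,0,0,0,0]
  hand: 1

```text
time_s: 10.1
ee_pos: [0.4841, 0.0853, 0.0629]
eef_rot: [-3.142, 0.0, 0.258]
force: [0.2, -0.3, 0.5]
grip_width: 0.0937
grip_force: 0.0
```

apply_moves:
  plan: [0,0,-6,0,0,0,-12,0,0,0,-18,0,0,0,-20,0,0,0,-20,0,0,0,-20,0,0,0,-10,0,0,0,0,0,0,0,0,0]

```text
time_s: 11.0
ee_pos: [0.4838, 0.0852, 0.1685]
eef_rot: [-3.142, 0.0, 0.258]
force: [0.3, 0.4, -0.2]
grip_width: 0.0939
grip_force: 0.0
```

```bash
python3 to.py 545.6 336.3 150
python3 - <<'E'
from h import *
s=grab('side'); save(s,'side2.png',(140,150,340,300),4)
E
```

```text
pos [483.8  85.2 168.5] rot [-3.142  0.     0.258] tool d [ 123.7 -227.1   18.5] t 11.0 F [ 0.3  0.4 -0.2] w 0.09393398563168684 gf 0.0 q6 1.4127932528962186
```

View pics/side2.png

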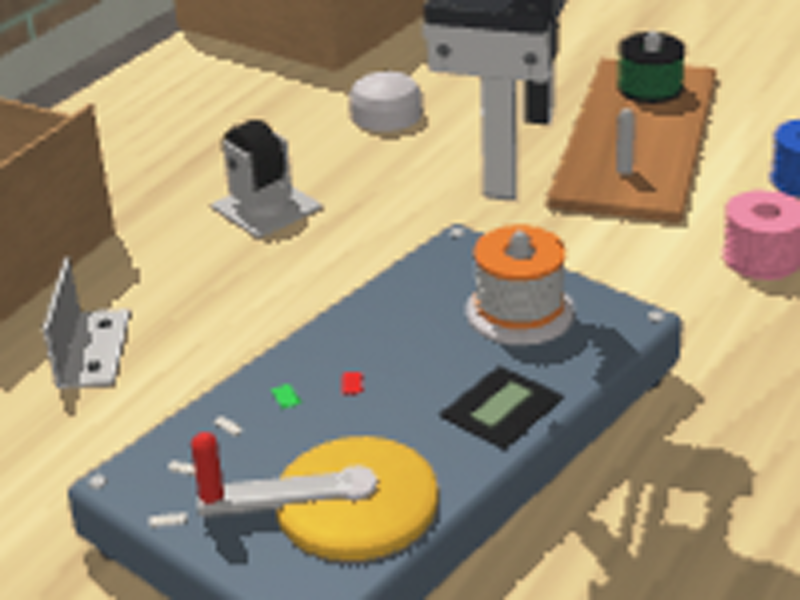

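The side crop shows the reel flat on the seat with the spindle through its bore at (518,240). It is released, and the loose hardware is untouched. Now I move above the peg with the fingers across the crank's tangent.

apply_moves:
  plan: [0,0,0,-0.1,0,0,0,-0.1,0,0,0,-0.1,7,-7,1,0,12,-12,1,0,16,-15,1,0,16,-15.5,1,0,16,-15.5,1,0,16,-15.5,1,0,16,-15.5,1,0,16,-15.5,1,0,16,-15.5,1,0,16,-15.5,1,0,16,-15.5,1,0,12,-12,0,0,10,-10,0,0,0,0,0,0,0,0,0,0]

```text
time_s: 12.85
ee_pos: [0.5453, 0.3359, 0.1571]
eef_rot: [-3.142, 0.001, 0.557]
force: [0.3, -0.4, -0.7]
grip_width: 0.0941
grip_force: 0.0
```

```bash
python3 to.py 545.6 336 78
```

```text
pos [545.3 335.9 157.1] rot [-3.142e+00  1.000e-03  5.570e-01] tool d [ 0.3  0.1 79.1] t 12.85 F [ 0.3 -0.4 -0.7] w 0.09413774749555677 gf 0.0 q6 1.5092138069025356
```

apply_moves:
  plan: [0,0,10,0,0,0,14,0,0,0,14,0,0,0,14,0,0,0,12,0,0,0,10,0,0,0,5,0,0,0,0,0]

```text
time_s: 13.65
ee_pos: [0.5456, 0.3358, 0.0782]
eef_rot: [-3.142, 0.001, 0.558]
force: [-0.1, -0.7, -0.0]
grip_width: 0.0941
grip_force: 0.0
```

apply_moves:
  plan: [0,0,0,0,0,0,0,0,0,0,0,0,0,0,0,0,0,0,0,0,0,0,0,0,0,0,0,0,0,0,0,0,0,0,0,0,0,0,0,0,0,0,0,0,0,0,0,0]
  hand: -1
  squeeze: 30

```text
time_s: 14.85
ee_pos: [0.5456, 0.3361, 0.0789]
eef_rot: [-3.141, 0.0, 0.558]
force: [-1.0, 2.3, -0.4]
grip_width: 0.013
grip_force: 30.0
```

```bash
python3 to.py 545.6 336 78
python3 - <<'E'
import numpy as np
# arc plan: relative to start phi=.64, yaw .557 -> -.40 ; 24 rows
ax=np.array([481.4,288.2]); n=24
th=.64-np.linspace(0,1.2,n+1); psi=.557-np.linspace(0,.96,n+1)
P=ax+80*np.c_[np.cos(th),np.sin(th)]
for i in range(n):
    d=P[i+1]-P[i]; c,s=np.cos(psi[i]),np.sin(psi[i]); print(round(d[0]*c+d[1]*s,1),round(d[0]*s-d[1]*c,1),end=', ')
E
```

```text
pos [545.6 336.1  78.9] rot [-3.141  0.     0.558] tool d [-0.   0.   0.9] t 14.85 F [-1.   2.3 -0.4] w 0.013011349322330666 gf 29.99993290985003 q6 1.5075665701749845
0.2 4.0, 0.2 4.0, 0.2 4.0, 0.1 4.0, 0.1 4.0, 0.0 4.0, -0.0 4.0, -0.0 4.0, -0.1 4.0, -0.1 4.0, -0.2 4.0, -0.2 4.0, -0.2 4.0, -0.3 4.0, -0.3 4.0, -0.4 4.0, -0.4 4.0, -0.4 4.0, -0.5 4.0, -0.5 4.0, -0.6 4.0, -0.6 4.0, -0.6 3.9, -0.7 3.9,
```

apply_moves:
  plan: [0.2,4,0,0.04,0.2,4,0,0.04,0.2,4,0,0.04,0.1,4,0,0.04,0.1,4,0,0.04,0,4,0,0.04,0,4,0,0.04,0,4,0,0.04,-0.1,4,0,0.04,-0.1,4,0,0.04,-0.2,4,0,0.04,-0.2,4,0,0.04,0,0,0,0]

```text
time_s: 16.15
ee_pos: [0.5616, 0.292, 0.079]
eef_rot: [-3.14, -0.0, 0.076]
force: [0.0, 7.8, -2.3]
grip_width: 0.013
grip_force: 30.0
```

```bash
python3 to.py 561.3 291.4 78.5; echo ideal mid 561.34 291.4
```

```text
pos [561.6 292.   79. ] rot [-3.14  -0.     0.076] tool d [-0.3  0.6  0.5] t 16.15 F [ 0.   7.8 -2.3] w 0.012970997673087376 gf 29.998563746921718 q6 1.915093058460248
ideal mid 561.34 291.4
```

apply_moves:
  plan: [-0.3,4,0,0.04,-0.3,4,0,0.04,-0.3,4,0,0.04,-0.4,4,0,0.04,-0.4,4,0,0.04,-0.4,4,0,0.04,-0.5,4,0,0.04,-0.5,4,0,0.04,-0.6,4,0,0.04,-0.6,4,0,0.04,-0.6,4,0,0.04,-0.7,4,0,0.04,0,0,0,0,0,0,0,0]

```text
time_s: 17.55
ee_pos: [0.5501, 0.2461, 0.0791]
eef_rot: [-3.139, -0.001, -0.402]
force: [5.5, 7.0, -3.9]
grip_width: 0.0132
grip_force: 30.0
```

```bash
python3 to.py 549.2 245.7 78.5
python3 - <<'E'
from h import *
p=monitor.get_obs()['ee_pos']*1000; d=p[:2]-[481.4,288.2]; print('r',np.hypot(*d),'q',.64-np.arctan2(d[1],d[0]))
s=grab('side'); save(s,'side3.png',(140,150,340,300),4); t=grab('top'); save(t,'top3.png',(100,150,290,280),4)
E
```

```text
pos [550.1 246.1  79.1] rot [-3.139e+00 -1.000e-03 -4.020e-01] tool d [-0.6  0.7  0.6] t 17.55 F [ 5.5  7.  -3.9] w 0.013244127367431248 gf 29.996581046143547 q6 2.332195618899825
r 80.54542255812203 q 1.189903663171438
```

View pics/side3.png

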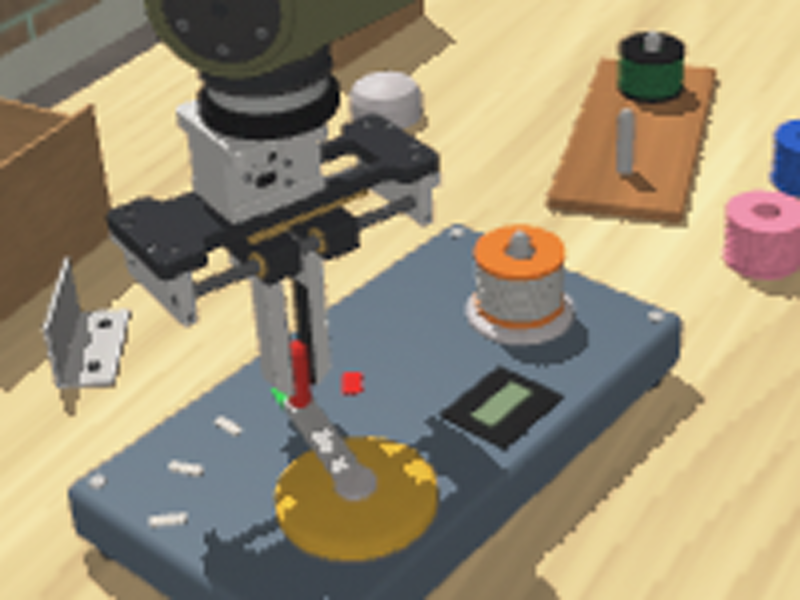

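View pics/top3.png

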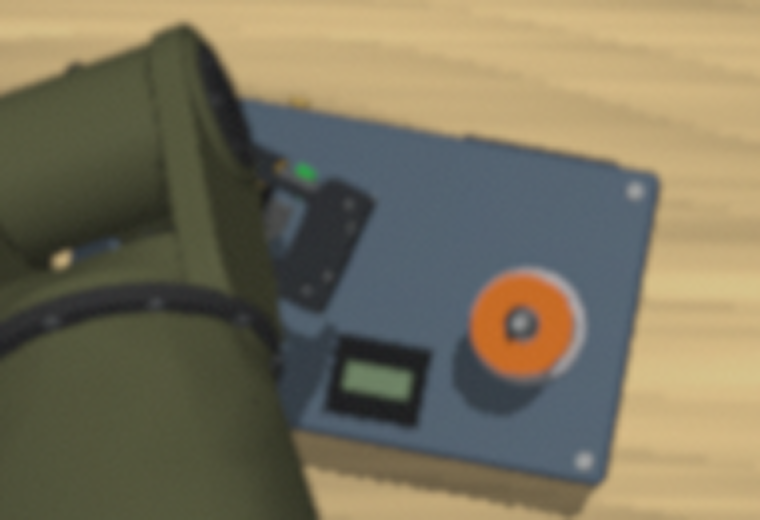

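Both views show the bar pointing at the green mark (side crop 280,397) and the reel still seated. I estimate q at about 1.19. I'll nudge the last 0.8 mm, confirm it holds, and hand in.

apply_moves:
  plan: [-0.2,0.8,0,0,0,0,0,0,0,0,0,0,0,0,0,0,0,0,0,0]

```text
time_s: 18.15
ee_pos: [0.5497, 0.2455, 0.0791]
eef_rot: [-3.139, -0.001, -0.402]
force: [6.7, 6.9, -5.1]
grip_width: 0.0129
grip_force: 30.0
```

Run:
```python
from h import *
o=monitor.get_obs();p=o['ee_pos']*1000; d=p[:2]-[481.4,288.2]; q=.64-np.arctan2(d[1],d[0]); print(np.hypot(*d),q,o['force'],o['grip_width'])
if abs(q-1.2)<.02: print(ctrl.hand_in())
```

```text
80.53912683298557 1.198464918514789 [ 6.6655433   6.92834417 -5.08131133] 0.012908671136833463
the job is handed in; nothing more can be done
None
```

The silver reel is seated on the feeder's spindle and released, the dial is held at the third click (green mark, estimated 1.20 rad) against its spring, and the job was handed in at about 18 s; no verdict came back.

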